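# Hold the quilting ruler in the fence corner

### The arm

A 7-joint arm with a two-finger parallel gripper is mounted at the origin on the work surface. World frame = base frame: x ahead of the robot, y to its left, z up, the work surface at z = 0. Lengths are in m, angles in rad, forces in N, time in s.
With the tool pointing down it reaches from about 0.4 to 0.85 m from the base axis. Payload 4.5 kg.
Tool frame: the origin (TCP) lies midway between the tips of the shut fingers; the grasp point (between the pads) lies 19 mm behind it (arm.pinch_z is the distance from the TCP to the grasp point, in m); z points along the fingers, y is the line along which they close (so a half turn about z gives the same grasp; the last joint's range is limited). The gripper opens to 88 mm and grips with 3 to 60 N. Pads are 18 mm wide; open, the fingers measure 123 mm over their backs; the gripper's body (75 mm by 187 mm) begins 45 mm behind the grasp point.
Start: joints at [-1.168, 0.689, -0.195, 1.565, 0.157, 0.902, -0.215], TCP at [0.225, 0.583, 0.218] pointing down, gripper open.
Joint ranges: [-3.01, 3.01], [-0.46, 2.08], [-1.47, 1.51], [0.13, 2.56], [-1, 4.14], [0.04, 2.09], [-2.66, 2.66]. Speed limits (rad/s): [2.57, 2.57, 3.14, 3.14, 3.14, 3.14, 3.14].

### API

Orientations are given as a 3x3 rotation matrix whose columns are the frame's x, y, z axes.
In Python, from cell import arm, get_image, workorder gives the robot as it stands.
- The arm moves only by the shell command python3 -m crank 'ROWS' [OPENING]. ROWS is JSON, a list of rows, each an object with "offset": the shift along the tool's x, y, z in m, a list of three; "delta_rot": the turn, a rotation vector about the tool's x, y, z in rad, a list of three. A call has 1 to 12 rows; each row shifts and turns the commanded pose from where the row before left it, along the tool's axes as they then stand; what a row does not reach is not made up. A row lasts 1/12 s, in which the tool goes at most 41.7 mm and 7.16 degrees, less where a joint would pass 70% of its speed; a pose out of reach is approached as far as the arm can. A call is refused whole if a number of a shift passes 0.0417 or a number of a turn 0.125, either way. A call with a gripper value outside its range is refused whole. OPENING is the opening, from 0 (shut) to 1 (fully open), set as the call begins (- or left out, the last holds). The fingers move at their own pace and stop on an object; the grip force is fixed at half the most. Time passes only in rows, so rows that do not move let the fingers close. It gives the time, the measured TCP pose, the force, the opening and the grip force at its end, in the units of the state.
- arm.get_state(): the state, without advancing time (a new reading comes with each control period).
- get_image(name): name is "scene" or "top" or "wrist"; returns a dict with "frame" (480x640x3 uint8, red, green, blue), "intrinsics" (3x3 intrinsics, pixels), "rvec" (rotation vector, rad) and "tvec" (3), from world to camera coordinates, as OpenCV has them. Camera axes: x right, y down, z forward; pixel columns grow to the right and rows downward; lengths in m; the calibration is good to about 2 mm. A picture is of the moment at which its call begins. There is no depth.
- workorder.sign_off(): hands the job in; it is judged then, once.
The state is a dict: "t": time; "joints": joint angles; "dq": joint speeds; "joint_torque": joint torques, N m; "tool_pos": TCP position; "eef_rot": TCP orientation; "contact_force": force on the tool from outside, world axes, zero at the start; "ft_torque": the same for the moment, N m; "finger_gap": finger opening in m; "grip_force": force on a finger pad.
Only numpy, scipy, OpenCV 4.12 (cv2) and the standard library are available. Lean on these libraries where they do the work, as an engineer would, in place of code of your own. Each camera call takes 0.05 s, during which the arm holds its last target. There are 200 camera calls.

### The job

Pick the violet ruler up off the wooden board by its white handle and set it flat on the green cutting mat, with one long edge flush along the aluminium fence and its end butted against the yellow stop, between the two stops. Finish while holding it there: one steady diagonal push that presses it firmly, with about a kilogram's worth of push each way, both against the fence and down on the mat, so that a line can be cut along it. Leave the other things on the mat where they are.

Things in the scene. Friction and masses are not known exactly. Their poses are not given: they have to be found in the camera images.
- ruler_grip (a point): Centre of the white handle of the violet ruler, over the ruler's middle and 31 mm above its underside; axes as the ruler's, z up. The upright handle bar is 28 mm wide (x), 90 mm long (y) and 46 mm tall, from the plate's top to 54 mm above its underside. The ruler starts lying on the wooden board; it is the same either way round.
- ruler: The violet acrylic ruler (loose, about 0.25 kg): a flat plate 100 mm (x) by 160 mm (y), 8 mm thick; origin at the centre of its underside. The plate is smooth and slides easily on board, mat, fence and stops (friction about 0.25), but the friction under it still takes some of a sideways push.
- fence: Straight aluminium fence fixed to the mat, 390 mm long (its y), 30 mm wide, 20 mm high, with a black knob 12 mm higher at each end. Origin at the foot of the middle of its working face, on the mat. Its x points into the fence, away from the robot: the ruler belongs on the -x side, flush against the face x = 0.
- stop_yellow: Yellow stop block fixed at one end of the fence (either end, and not always at the same distance), 30 mm wide along the fence (y, origin in the middle), standing out 60 mm from the fence face towards -x, 26 mm high with an 8 mm screw on top. Origin on the fence's face line at mat level, axes parallel to the fence's. The ruler's end goes against the side of it that looks to the middle of the fence.
- stop_black: Black stop block at the other end of the fence, same size and origin; not used.
- board: Low wooden board 130 mm (x) by 190 mm (y), 20 mm high, fixed to the mat, with the ruler lying on it, their long sides roughly parallel. Origin at the centre of its underside.
- mat: Green cutting mat, 620 mm (x) by 1000 mm (y), fixed on the table; 3 mm thick, so its top is 3 mm above the work surface. Origin at the centre of its underside.
- scissors: Bystander, to be left alone: purple-handled scissors, 190 mm long; origin on its underside.
- tape: Bystander, to be left alone: blue ring of tape, 56 mm across, 18 mm high; origin on its underside.
- spool_red: Bystander, to be left alone: red thread spool, 38 mm across, 42 mm high; origin on its underside.
- spool_green: Bystander, to be left alone: green thread spool, same size; origin on its underside.
- spool_orange: Bystander, to be left alone: orange thread spool, same size; origin on its underside.
- rotary_cutter: Bystander, to be left alone: yellow rotary cutter, 150 mm long; origin on its underside.
- pencil: Bystander, to be left alone: yellow pencil, 175 mm long; origin on its underside.
Things that resemble listed ones, but are neither listed nor needed, are in the scene too. Of the things shaped like the board, the wooden one is meant. There is more than one size of the ruler; the job needs the larger.

How it is judged:
By the outcome, as a careful person would: the job done as asked, in the order asked, and still so for the second after the job is handed in, while the arm keeps its last pose, push and grip.
It also fails if it takes over 43 s, if anything falls off the work surface, if the arm or the gripper's body presses on something with over 40 N, if the wrist force passes 120 N, or if a joint passes its speed limit or range.

## Working session

There is one attempt and no reset: what is moved stays moved. The work goes in short steps, Python scripts to look and compute and a shell command to move; the robot and the scene stay as the last step left them, time stands still between calls to the robot, and variables do not carry over. Pictures are saved under pics/ and viewed, at most 10 in all, crops included, and the job is handed in when it is done.

```bash
mkdir -p pics; ls
python3 - <<'E'
from cell import arm,get_image
import cv2,numpy as np
for n in("top","scene"):
    d=get_image(n); cv2.imwrite(f"pics/{n}0.png",d["frame"][:,:,::-1]); R=cv2.Rodrigues(d["rvec"])[0]
    print(n,d["intrinsics"].round(1).tolist(),(-R.T@np.array(d["tvec"]).ravel()).round(3))
s=arm.get_state();print(s["t"],s["tool_pos"],np.round(s["eef_rot"],3).tolist(),s["contact_force"],s["finger_gap"],arm.pinch_z)
E
```

```text
pics
top [[513.0, 0.0, 319.5], [0.0, 513.0, 246.4], [0.0, 0.0, 1.0]] [ 0.37  -0.11   1.498]
scene [[587.7, 0.0, 322.1], [0.0, 587.7, 249.9], [0.0, 0.0, 1.0]] [1.111 0.446 1.275]
0.1 [0.22510748 0.58240856 0.21769693] [[-0.933, 0.36, -0.001], [0.36, 0.933, -0.002], [-0.0, -0.002, -1.0]] [-0.52444537 -0.24526019  0.14752194] 0.08814874277692304 0.0187
```

View pics/top0.png

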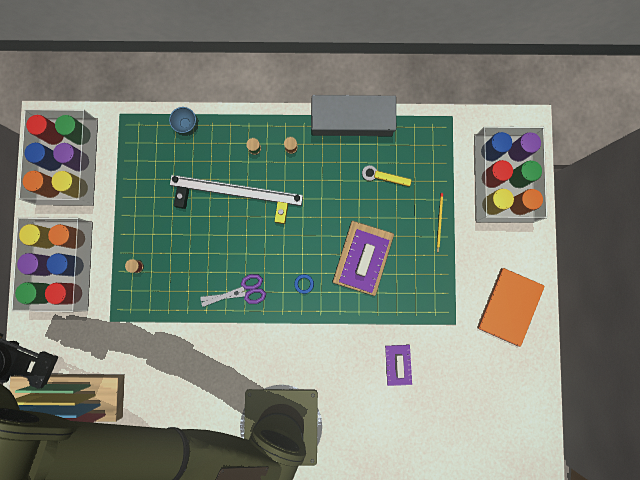

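View pics/scene0.png

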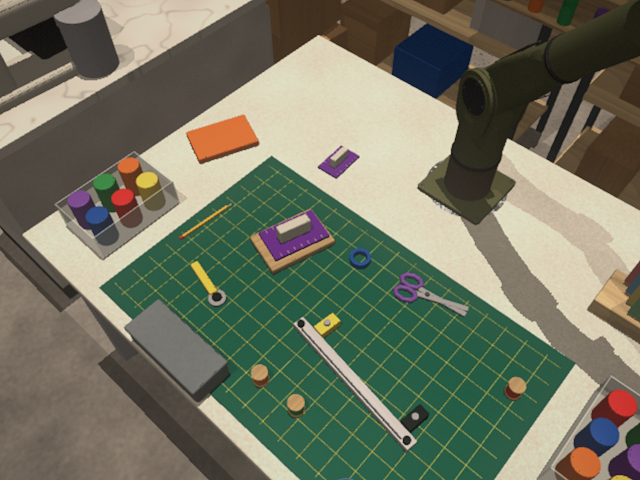

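The top view shows two violet rulers: one at (365,258) on the wooden board, and a smaller one on the bare table at (398,365). The larger one on the wood is the one meant, and the orange slab at (511,307) is not the board. The fence runs from (175,181) to (298,199), with the yellow stop at (281,212) and the black stop at (181,197). Next I'll measure these by colour and check them in one enlarged crop.

```bash
cat > h.py <<'E'
import cv2,numpy as np
from cell import arm,get_image
def ray(d,uv,z):
    R=cv2.Rodrigues(np.array(d["rvec"],float))[0];c=-R.T@np.array(d["tvec"],float).ravel()
    v=(R.T@np.linalg.inv(d["intrinsics"])@np.c_[np.atleast_2d(uv),np.ones(len(np.atleast_2d(uv)))].T).T
    return c+v*((z-c[2])/v[:,2])[:,None]
def proj(d,P):
    return cv2.projectPoints(np.array(P,float),np.array(d["rvec"],float),np.array(d["tvec"],float),np.array(d["intrinsics"],float),None)[0][:,0]
def rect(d,mask,z):
    """min-area rect in world on plane z: centre, sides, yaw of long side"""
    c=max(cv2.findContours(mask.astype(np.uint8),cv2.RETR_EXTERNAL,cv2.CHAIN_APPROX_NONE)[0],key=cv2.contourArea)[:,0]
    W=ray(d,c,z)[:,:2]
    b=cv2.boxPoints(cv2.minAreaRect((W*1000).astype(np.float32)))/1000
    e=[b[1]-b[0],b[2]-b[1]];e.sort(key=np.linalg.norm);l=e[1]
    return b.mean(0),np.linalg.norm(e[0]),np.linalg.norm(l),np.arctan2(l[1],l[0])
def box(m,x0,y0,x1,y1):
    o=np.zeros_like(m);o[y0:y1,x0:x1]=m[y0:y1,x0:x1];return o
E
python3 - <<'E'
from h import *
d=get_image("top");f=d["frame"];hsv=cv2.cvtColor(f,cv2.COLOR_RGB2HSV);H,S,V=[hsv[...,i].astype(int) for i in range(3)]
vio=(H>125)&(H<160)&(S>80)
wh=(S<50)&(V>130)
yl=(H>22)&(H<33)&(S>150)&(V>110)
dark=V<60
pr=lambda n,r:print(n,np.round(r[0],4),np.round(r[1:],4))
r=rect(d,box(vio,330,215,400,300),.031);pr("ruler",r)
pr("handle",rect(d,box(wh,345,235,385,285),.077))
pr("fence",rect(d,box(wh,165,170,310,210),.023))
pr("yellow",rect(d,box(yl,270,195,292,228),.029))
pr("black",rect(d,box(dark,172,187,190,210),.029))
cv2.imwrite("pics/crop1.png",cv2.resize(f[160:300,160:410],None,fx=3.2,fy=3.2,interpolation=cv2.INTER_CUBIC)[:,:,::-1])
E
```

```text
ruler [ 0.4727 -0.2327] [ 0.0996  0.16   -0.3223]
handle [ 0.4723 -0.2332] [ 0.0254  0.0881 -0.3202]
fence [0.6768 0.1412] [0.0291 0.3891 1.4238]
yellow [0.6116 0.0086] [ 0.0286  0.0582 -0.1572]
black [0.6522 0.2984] [ 0.0374  0.0623 -0.1293]
```

View pics/crop1.png

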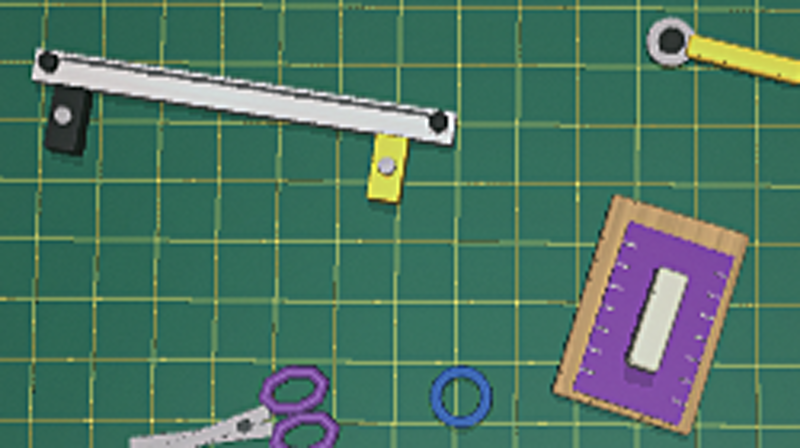

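The crop confirms it: the violet ruler with the white handle lies on the wood. It measures 99.6 x 160 mm with a 25 x 88 mm handle, which are the large ruler's sizes. The fence comes out at 389 x 29 mm, also as specified. The gripper's closing axis already nearly matches the ruler's x, so I'll move over there at this height.

```bash
python3 -m crank '[{"offset":[-0.028,-0.027,0],"delta_rot":[0,0,0]},{"offset":[-0.028,-0.027,0],"delta_rot":[0,0,0]},{"offset":[-0.028,-0.027,0],"delta_rot":[0,0,0]},{"offset":[-0.028,-0.027,0],"delta_rot":[0,0,0]},{"offset":[-0.028,-0.027,0],"delta_rot":[0,0,0]},{"offset":[-0.028,-0.027,0],"delta_rot":[0,0,0]},{"offset":[-0.028,-0.027,0],"delta_rot":[0,0,0]},{"offset":[-0.028,-0.027,0],"delta_rot":[0,0,0]},{"offset":[-0.028,-0.027,0],"delta_rot":[0,0,0]},{"offset":[-0.028,-0.027,0],"delta_rot":[0,0,0]},{"offset":[-0.028,-0.027,0],"delta_rot":[0,0,-0.047]},{"offset":[0,0,0],"delta_rot":[0,0,0]}]' 1
cat >> h.py <<'E'
def go(x,y,z,yaw):
    """remaining shift in tool axes, turn about tool z to have tool y at yaw (nearest half-turn not taken), tilt"""
    s=arm.get_state();R=np.array(s["eef_rot"]);cur=np.arctan2(R[1,1],R[0,1])
    print("t",round(s["t"],2),"pos",s["tool_pos"].round(4),"yaw",round(cur,4),"toolshift",(R.T@(np.array([x,y,z])-s["tool_pos"])).round(4),"turn z",round(-(yaw-cur),4),"tilt",R[2].round(4),"q",np.round(s["joints"],2),"F",np.round(s["contact_force"],1))
E
python3 -c "
from h import *
go(.4725,-.233,.15,1.249)"
```

```text
t: 1.15
tool_pos: [0.4085, 0.1853, 0.218]
eef_rot: [[-0.945, 0.328, -0.0], [0.328, 0.945, -0.006], [-0.002, -0.006, -1.0]]
contact_force: [-0.5, 0.5, 0.5]
finger_gap: 0.0882
grip_force: 0.0
t 1.15 pos [0.4085 0.1853 0.218 ] yaw 1.2363 toolshift [-0.1976 -0.3737  0.0706] turn z -0.0127 tilt [-0.002  -0.0059 -1.    ] q [-0.36  0.47 -0.26  2.07  0.21  0.62  0.47] F [-0.5  0.5  0.5]
```

```bash
python3 -m crank '[{"offset":[-0.018,-0.034,0],"delta_rot":[0,0,0]},{"offset":[-0.018,-0.034,0],"delta_rot":[0,0,0]},{"offset":[-0.018,-0.034,0],"delta_rot":[0,0,0]},{"offset":[-0.018,-0.034,0],"delta_rot":[0,0,0]},{"offset":[-0.018,-0.034,0],"delta_rot":[0,0,0]},{"offset":[-0.018,-0.034,0],"delta_rot":[0,0,0]},{"offset":[-0.018,-0.034,0.01],"delta_rot":[0,0,0]},{"offset":[-0.018,-0.034,0.01],"delta_rot":[0,0,0]},{"offset":[-0.018,-0.034,0.02],"delta_rot":[0,0,0]},{"offset":[-0.018,-0.034,0.02],"delta_rot":[0,0,0]},{"offset":[0,0,0],"delta_rot":[0,0,0]},{"offset":[0,0,0],"delta_rot":[0,0,0]}]'
python3 -c "
from h import *
go(.4725,-.233,.0355,1.249)
d=get_image('wrist');cv2.imwrite('pics/w1.png',d['frame'][:,:,::-1])"
```

```text
t: 2.15
tool_pos: [0.4673, -0.1836, 0.1586]
eef_rot: [[-0.947, 0.321, -0.003], [0.321, 0.947, 0.0], [0.002, -0.001, -1.0]]
contact_force: [-0.2, 1.1, -0.6]
finger_gap: 0.0881
grip_force: 0.0
t 2.15 pos [ 0.4673 -0.1836  0.1586] yaw 1.2439 toolshift [-0.0211 -0.0451  0.1231] turn z -0.0051 tilt [ 2.5e-03 -6.0e-04 -1.0e+00] q [ 0.45  0.63 -0.27  1.99  0.3   0.56  1.22] F [-0.2  1.1 -0.6]
```

View pics/w1.png

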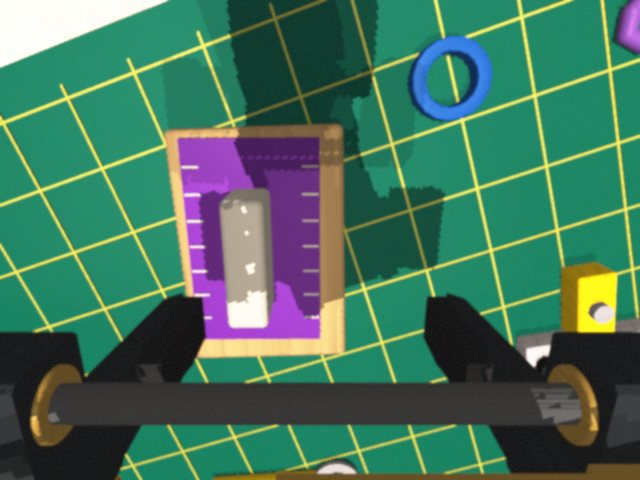

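The wrist view shows the ruler on the wood with its handle at about (245,258) and parallel to the fingers, which still have to shift along tool y. I'll centre over it while high, then re-measure.

```bash
python3 -m crank '[{"offset":[-0.007,-0.015,0.01],"delta_rot":[0,0,-0.005]},{"offset":[-0.007,-0.015,0.01],"delta_rot":[0,0,0]},{"offset":[-0.007,-0.015,0],"delta_rot":[0,0,0]},{"offset":[0,0,0],"delta_rot":[0,0,0]},{"offset":[0,0,0],"delta_rot":[0,0,0]},{"offset":[0,0,0],"delta_rot":[0,0,0]}]'
python3 - <<'E'
from h import *
go(.4725,-.233,.0355,1.249)
d=get_image('wrist');f=d["frame"];cv2.imwrite('pics/w2.png',f[:,:,::-1])
hsv=cv2.cvtColor(f,cv2.COLOR_RGB2HSV);H,S,V=[hsv[...,i].astype(int) for i in range(3)]
vio=((H>125)&(H<160)&(S>80)).astype(np.uint8)
print(rect(d,vio,.031))
E
```

```text
t: 2.7
tool_pos: [0.4747, -0.2285, 0.1406]
eef_rot: [[-0.951, 0.309, 0.001], [0.309, 0.951, 0.001], [-0.001, 0.001, -1.0]]
contact_force: [0.0, -0.4, 0.2]
finger_gap: 0.0882
grip_force: 0.0
t 2.7 pos [ 0.4747 -0.2285  0.1406] yaw 1.2567 toolshift [ 0.0008 -0.0051  0.1051] turn z 0.0077 tilt [-6.0e-04  1.4e-03 -1.0e+00] q [ 0.53  0.69 -0.28  1.93  0.33  0.56  1.29] F [ 0.  -0.4  0.2]
(array([ 0.4697781 , -0.23235531], dtype=float32), np.float32(0.09941775), np.float32(0.15922159), np.float32(-0.32054487))
```

View pics/w2.png

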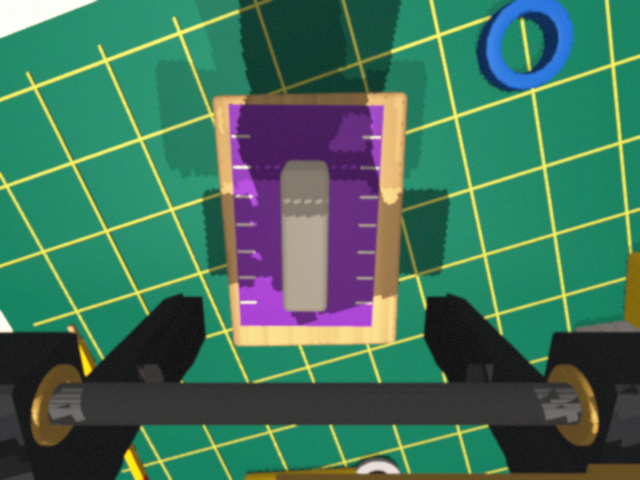

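The wrist view puts the ruler at (0.470, -0.232), within 2-3 mm of the top view, with the handle between the fingers. I'll descend straight down and grip.

```bash
python3 -m crank '[{"offset":[0.002,-0.005,0.01],"delta_rot":[0,0,0.008]},{"offset":[0,0,0.01],"delta_rot":[0,0,0]},{"offset":[0,0,0.01],"delta_rot":[0,0,0]},{"offset":[0,0,0.01],"delta_rot":[0,0,0]},{"offset":[0,0,0.01],"delta_rot":[0,0,0]},{"offset":[0,0,0.01],"delta_rot":[0,0,0]},{"offset":[0,0,0.01],"delta_rot":[0,0,0]},{"offset":[0,0,0.01],"delta_rot":[0,0,0]},{"offset":[0,0,0.01],"delta_rot":[0,0,0]},{"offset":[0,0,0.007],"delta_rot":[0,0,0]},{"offset":[0,0,0],"delta_rot":[0,0,0]},{"offset":[0,0,0],"delta_rot":[0,0,0]}]'
python3 -c "
from h import *
go(.471,-.2327,.0355,1.249)"
```

```text
t: 3.75
tool_pos: [0.4705, -0.2349, 0.0425]
eef_rot: [[-0.948, 0.319, -0.001], [0.319, 0.948, 0.0], [0.001, 0.0, -1.0]]
contact_force: [-0.5, -0.5, 0.1]
finger_gap: 0.0881
grip_force: 0.0
t 3.75 pos [ 0.4705 -0.2349  0.0425] yaw 1.2461 toolshift [0.0002 0.0022 0.007 ] turn z -0.0029 tilt [ 8.e-04  1.e-04 -1.e+00] q [ 0.48  0.85 -0.17  1.99  0.4   0.33  1.23] F [-0.5 -0.5  0.1]
```

```bash
python3 -m crank '[{"offset":[0,0.002,0.004],"delta_rot":[0,0,-0.003]},{"offset":[0,0,0.003],"delta_rot":[0,0,0]},{"offset":[0,0,0],"delta_rot":[0,0,0]},{"offset":[0,0,0],"delta_rot":[0,0,0]}]'
python3 -m crank '[{"offset":[0,0,0],"delta_rot":[0,0,0]},{"offset":[0,0,0],"delta_rot":[0,0,0]},{"offset":[0,0,0],"delta_rot":[0,0,0]},{"offset":[0,0,0],"delta_rot":[0,0,0]},{"offset":[0,0,0],"delta_rot":[0,0,0]},{"offset":[0,0,0],"delta_rot":[0,0,0]},{"offset":[0,0,0],"delta_rot":[0,0,0]},{"offset":[0,0,0],"delta_rot":[0,0,0]},{"offset":[0,0,0],"delta_rot":[0,0,0]},{"offset":[0,0,0],"delta_rot":[0,0,0]},{"offset":[0,0,0],"delta_rot":[0,0,0]},{"offset":[0,0,0],"delta_rot":[0,0,0]}]' 0
```

```text
t: 4.08
tool_pos: [0.4714, -0.2331, 0.036]
eef_rot: [[-0.949, 0.316, 0.0], [0.316, 0.949, 0.0], [-0.0, 0.0, -1.0]]
contact_force: [0.1, 0.1, 0.2]
finger_gap: 0.088
grip_force: 0.0
t: 5.08
tool_pos: [0.4713, -0.2331, 0.0359]
eef_rot: [[-0.949, 0.316, 0.0], [0.316, 0.949, 0.0], [0.0, 0.0, -1.0]]
contact_force: [0.3, -0.4, -0.3]
finger_gap: 0.0278
grip_force: 30.0
```

```bash
python3 -m crank '[{"offset":[0,0,-0.01],"delta_rot":[0,0,0]},{"offset":[0,0,-0.02],"delta_rot":[0,0,0]},{"offset":[0,0,-0.02],"delta_rot":[0,0,0]},{"offset":[0,0,-0.02],"delta_rot":[0,0,0]},{"offset":[0,0,-0.02],"delta_rot":[0,0,0]},{"offset":[0,0,0],"delta_rot":[0,0,0]}]'
python3 -m crank '[{"offset":[0,0,0],"delta_rot":[0,0,0.116]},{"offset":[0,0,0],"delta_rot":[0,0,0.116]},{"offset":[0,0,0],"delta_rot":[0,0,0.116]},{"offset":[0,0,0],"delta_rot":[0,0,0.116]},{"offset":[0,0,0],"delta_rot":[0,0,0.116]},{"offset":[0,0,0],"delta_rot":[0,0,0.116]},{"offset":[0,0,0],"delta_rot":[0,0,0.116]},{"offset":[0,0,0],"delta_rot":[0,0,0.116]},{"offset":[0,0,0],"delta_rot":[0,0,0.116]},{"offset":[0,0,0],"delta_rot":[0,0,0.116]},{"offset":[0,0,0],"delta_rot":[0,0,0.116]},{"offset":[0,0,0],"delta_rot":[0,0,0.116]}]'
python3 -c "
from h import *
go(.589,.1283,.05,-.147)"
```

```text
t: 5.58
tool_pos: [0.4732, -0.2339, 0.1295]
eef_rot: [[-0.949, 0.317, 0.006], [0.317, 0.949, -0.002], [-0.006, -0.0, -1.0]]
contact_force: [0.6, -0.3, -2.1]
finger_gap: 0.0279
grip_force: 30.0
t: 6.58
tool_pos: [0.4707, -0.2327, 0.1253]
eef_rot: [[0.148, 0.989, -0.001], [0.989, -0.148, 0.0], [0.0, -0.001, -1.0]]
contact_force: [0.1, 0.1, -2.5]
finger_gap: 0.0279
grip_force: 30.0
t 6.58 pos [ 0.4707 -0.2327  0.1253] yaw -0.1485 toolshift [0.3745 0.0637 0.0753] turn z -0.0015 tilt [ 3.0e-04 -1.5e-03 -1.0e+00] q [ 0.3   0.71  0.11  1.96 -0.16  0.48  0.38] F [ 0.1  0.1 -2.5]
```

Tool x now lies along the fence, away from the yellow stop, and tool y points into the fence. I'll carry the ruler over at this height.

```bash
python3 -m crank '[{"offset":[0.016,0.003,0],"delta_rot":[0,0,0]},{"offset":[0.036,0.006,0],"delta_rot":[0,0,0]},{"offset":[0.036,0.006,0],"delta_rot":[0,0,0]},{"offset":[0.036,0.006,0],"delta_rot":[0,0,0]},{"offset":[0.036,0.006,0],"delta_rot":[0,0,0]},{"offset":[0.036,0.006,0],"delta_rot":[0,0,0]},{"offset":[0.036,0.006,0],"delta_rot":[0,0,0]},{"offset":[0.036,0.006,0],"delta_rot":[0,0,0]},{"offset":[0.036,0.006,0],"delta_rot":[0,0,0]},{"offset":[0.036,0.006,0],"delta_rot":[0,0,0]},{"offset":[0.030,0.006,0],"delta_rot":[0,0,0]},{"offset":[0,0,0],"delta_rot":[0,0,0]}]'
python3 -m crank '[{"offset":[0,0,0.015],"delta_rot":[0,0,0]},{"offset":[0,0,0.015],"delta_rot":[0,0,0]},{"offset":[0,0,0],"delta_rot":[0,0,0]},{"offset":[0,0,0],"delta_rot":[0,0,0]}]'
python3 - <<'E'
from h import *
go(.589,.1283,.02,-.147)
d=get_image('top');f=d["frame"];cv2.imwrite("pics/t2.png",cv2.resize(f[150:250,160:320],None,fx=5,fy=5,interpolation=cv2.INTER_CUBIC)[:,:,::-1])
d=get_image('wrist');cv2.imwrite("pics/w3.png",d["frame"][:,:,::-1])
E
```

```text
t: 7.58
tool_pos: [0.5873, 0.1346, 0.1248]
eef_rot: [[0.131, 0.991, 0.001], [0.991, -0.131, 0.007], [0.007, 0.0, -1.0]]
contact_force: [0.8, 1.8, -2.4]
finger_gap: 0.0274
grip_force: 30.0
t: 7.92
tool_pos: [0.585, 0.1237, 0.0949]
eef_rot: [[0.143, 0.99, -0.003], [0.99, -0.143, -0.001], [-0.001, -0.003, -1.0]]
contact_force: [-0.1, 0.6, -2.5]
finger_gap: 0.0275
grip_force: 30.0
t 7.92 pos [0.585  0.1237 0.0949] yaw -0.1432 toolshift [0.0053 0.0035 0.0749] turn z 0.0038 tilt [-0.0013 -0.003  -1.    ] q [-0.41  0.83  0.22  1.76 -0.29  0.58 -0.16] F [-0.1  0.6 -2.5]
```

View pics/w3.png

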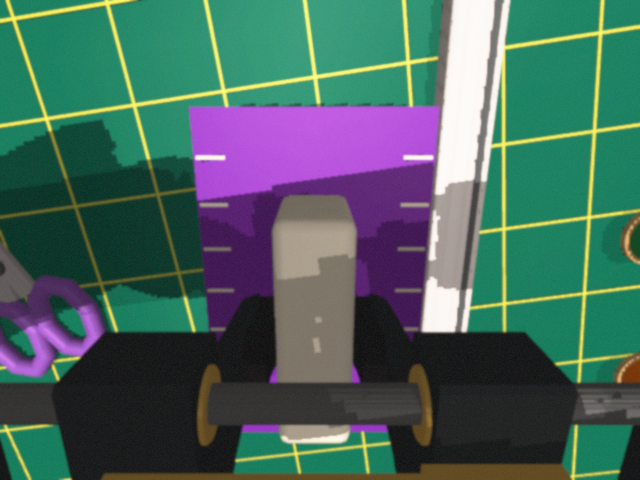

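The wrist view shows the ruler held straight and parallel to the fence (its face at about x=440), with a gap on that side. I'll descend to just above the mat, then touch down.

```bash
python3 -m crank '[{"offset":[0.005,0,0.01],"delta_rot":[0.002,0,0.003]},{"offset":[0,0,0.01],"delta_rot":[0,0,0]},{"offset":[0,0,0.01],"delta_rot":[0,0,0]},{"offset":[0,0,0.01],"delta_rot":[0,0,0]},{"offset":[0,0,0.01],"delta_rot":[0,0,0]},{"offset":[0,0,0.01],"delta_rot":[0,0,0]},{"offset":[0,0,0.008],"delta_rot":[0,0,0]},{"offset":[0,0,0.004],"delta_rot":[0,0,0]},{"offset":[0,0,0],"delta_rot":[0,0,0]},{"offset":[0,0,0],"delta_rot":[0,0,0]},{"offset":[0,0,0],"delta_rot":[0,0,0]}]'
python3 - <<'E'
from h import *
go(.6059,.1055,.015,-.147)
E
```

```text
t: 8.93
tool_pos: [0.5874, 0.1291, 0.0244]
eef_rot: [[0.146, 0.989, -0.001], [0.989, -0.146, 0.0], [0.0, -0.001, -1.0]]
contact_force: [-0.5, -0.2, -1.6]
finger_gap: 0.0277
grip_force: 30.0
t 8.93 pos [0.5874 0.1291 0.0244] yaw -0.1462 toolshift [-0.0207  0.0217  0.0094] turn z 0.0008 tilt [ 3.0e-04 -1.1e-03 -1.0e+00] q [-0.39  0.94  0.17  1.77 -0.32  0.45 -0.14] F [-0.5 -0.2 -1.6]
```

```bash
python3 -m crank '[{"offset":[0,0,0.004],"delta_rot":[0,0,0]},{"offset":[0,0,0.002],"delta_rot":[0,0,0]},{"offset":[0,0,0.002],"delta_rot":[0,0,0]},{"offset":[0,0,0.001],"delta_rot":[0,0,0]},{"offset":[0,0,0],"delta_rot":[0,0,0]},{"offset":[0,0,0],"delta_rot":[0,0,0]}]'; python3 -m crank '[{"offset":[0,0,0.001],"delta_rot":[0,0,0]},{"offset":[0,0,0],"delta_rot":[0,0,0]},{"offset":[0,0,0],"delta_rot":[0,0,0]}]'
```

```text
t: 9.43
tool_pos: [0.587, 0.1292, 0.0159]
eef_rot: [[0.145, 0.989, -0.002], [0.989, -0.145, 0.001], [0.001, -0.002, -1.0]]
contact_force: [-2.5, 0.8, 6.0]
finger_gap: 0.0278
grip_force: 30.0
t: 9.68
tool_pos: [0.587, 0.1292, 0.0159]
eef_rot: [[0.146, 0.989, -0.002], [0.989, -0.146, 0.001], [0.001, -0.002, -1.0]]
contact_force: [-3.9, -0.6, 13.7]
finger_gap: 0.0281
grip_force: 30.0
```

The ruler is on the mat; stiffness is roughly 8 N/mm. I'll ease off a little, then slide towards the yellow stop.

```bash
python3 -m crank '[{"offset":[0,0,-0.0012],"delta_rot":[0,0,0]},{"offset":[-0.004,0,0],"delta_rot":[0,0,0]},{"offset":[-0.004,0,0],"delta_rot":[0,0,0]},{"offset":[-0.004,0,0],"delta_rot":[0,0,0]},{"offset":[-0.003,0,0],"delta_rot":[0,0,0]},{"offset":[0,0,0],"delta_rot":[0,0,0]},{"offset":[0,0,0],"delta_rot":[0,0,0]}]'
python3 -m crank '[{"offset":[-0.002,0,0],"delta_rot":[0,0,0]},{"offset":[-0.001,0,0],"delta_rot":[0,0,0]},{"offset":[0,0,0],"delta_rot":[0,0,0]},{"offset":[0,0,0],"delta_rot":[0,0,0]}]'
python3 -m crank '[{"offset":[-0.001,0,0],"delta_rot":[0,0,0]},{"offset":[-0.001,0,0],"delta_rot":[0,0,0]},{"offset":[0,0,0],"delta_rot":[0,0,0]},{"offset":[0,0,0],"delta_rot":[0,0,0]}]'
python3 - <<'E'
from h import *
go(.6059,.1055,.015,-.147)
E
```

```text
t: 10.27
tool_pos: [0.5859, 0.1137, 0.0159]
eef_rot: [[0.146, 0.989, 0.0], [0.989, -0.146, 0.001], [0.001, 0.0, -1.0]]
contact_force: [-0.6, 0.2, 5.9]
finger_gap: 0.0279
grip_force: 30.0
t: 10.6
tool_pos: [0.5856, 0.1116, 0.0159]
eef_rot: [[0.146, 0.989, 0.001], [0.989, -0.146, 0.001], [0.001, 0.0, -1.0]]
contact_force: [-0.1, 2.8, 6.5]
finger_gap: 0.0278
grip_force: 30.0
t: 10.93
tool_pos: [0.5853, 0.1098, 0.0159]
eef_rot: [[0.145, 0.989, 0.001], [0.989, -0.145, 0.002], [0.002, 0.0, -1.0]]
contact_force: [-0.1, 1.1, 6.3]
finger_gap: 0.028
grip_force: 30.0
t 10.93 pos [0.5853 0.1098 0.0159] yaw -0.146 toolshift [-0.0012  0.021   0.001 ] turn z 0.001 tilt [ 1.6e-03  4.0e-04 -1.0e+00] q [-0.35  0.95  0.16  1.79 -0.32  0.42 -0.11] F [-0.1  1.1  6.3]
```

```bash
python3 -m crank '[{"offset":[-0.001,0,0],"delta_rot":[0,0,0]},{"offset":[-0.001,0,0],"delta_rot":[0,0,0]},{"offset":[0,0,0],"delta_rot":[0,0,0]},{"offset":[0,0,0],"delta_rot":[0,0,0]}]'
python3 -m crank '[{"offset":[0,0.004,0],"delta_rot":[0,0,0]},{"offset":[0,0.004,0],"delta_rot":[0,0,0]},{"offset":[0,0.004,0],"delta_rot":[0,0,0]},{"offset":[0,0.004,0],"delta_rot":[0,0,0]},{"offset":[0,0,0],"delta_rot":[0,0,0]},{"offset":[0,0,0],"delta_rot":[0,0,0]}]'
python3 - <<'E'
from h import *
go(.6059,.1055,.015,-.147)
E
```

```text
t: 11.27
tool_pos: [0.585, 0.1078, 0.0159]
eef_rot: [[0.145, 0.989, 0.001], [0.989, -0.145, 0.002], [0.002, 0.0, -1.0]]
contact_force: [-0.4, 2.4, 6.6]
finger_gap: 0.028
grip_force: 30.0
t: 11.77
tool_pos: [0.6001, 0.1053, 0.0159]
eef_rot: [[0.146, 0.989, -0.001], [0.989, -0.146, 0.001], [0.001, -0.001, -1.0]]
contact_force: [-0.8, 1.5, 7.7]
finger_gap: 0.0278
grip_force: 30.0
t 11.77 pos [0.6001 0.1053 0.0159] yaw -0.1461 toolshift [0.001  0.0057 0.0009] turn z 0.0009 tilt [ 0.0012 -0.0011 -1.    ] q [-0.34  0.96  0.16  1.75 -0.31  0.46 -0.11] F [-0.8  1.5  7.7]
```

```bash
python3 -m crank '[{"offset":[-0.001,0,0],"delta_rot":[0,0,0]},{"offset":[-0.001,0,0],"delta_rot":[0,0,0]},{"offset":[0,0,0],"delta_rot":[0,0,0]},{"offset":[0,0,0],"delta_rot":[0,0,0]}]'
python3 -m crank '[{"offset":[0,0.002,0],"delta_rot":[0,0,0]},{"offset":[0,0.002,0],"delta_rot":[0,0,0]},{"offset":[0,0,0],"delta_rot":[0,0,0]},{"offset":[0,0,0],"delta_rot":[0,0,0]}]'
python3 - <<'E'
from h import *
go(.6059,.1055,.015,-.147)
d=get_image('top');f=d["frame"];cv2.imwrite("pics/t3.png",cv2.resize(f[160:250,160:320],None,fx=5,fy=5,interpolation=cv2.INTER_CUBIC)[:,:,::-1])
d=get_image('scene');f=d["frame"];cv2.imwrite("pics/s3.png",cv2.resize(f[290:450,270:470],None,fx=3.7,fy=3.7,interpolation=cv2.INTER_CUBIC)[:,:,::-1])
E
```

```text
t: 12.1
tool_pos: [0.6001, 0.1054, 0.0159]
eef_rot: [[0.144, 0.99, -0.0], [0.989, -0.144, 0.004], [0.004, -0.001, -1.0]]
contact_force: [-0.4, 4.5, 6.8]
finger_gap: 0.0277
grip_force: 30.0
t: 12.43
tool_pos: [0.6029, 0.105, 0.016]
eef_rot: [[0.144, 0.99, -0.002], [0.99, -0.144, 0.004], [0.003, -0.003, -1.0]]
contact_force: [-3.1, 5.3, 8.8]
finger_gap: 0.0274
grip_force: 30.0
t 12.43 pos [0.6029 0.105  0.016 ] yaw -0.1447 toolshift [0.0009 0.0029 0.0009] turn z 0.0023 tilt [ 0.0035 -0.0029 -1.    ] q [-0.33  0.97  0.16  1.74 -0.31  0.46 -0.11] F [-3.1  5.3  8.8]
```

View pics/s3.png

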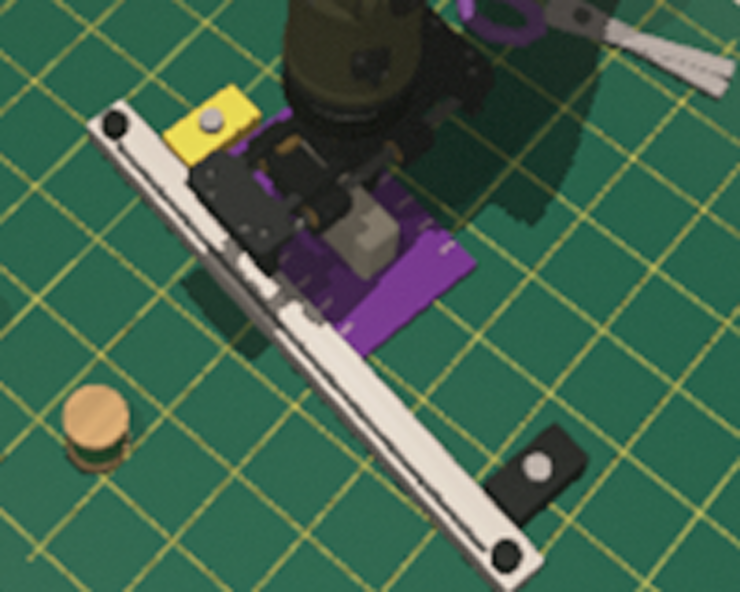

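The scene view shows the ruler lying flat, with its end at the yellow stop (≈(210,125)) and its long edge at the fence. The stop contact also shows in the force. I'll press into the fence in small steps.

```bash
python3 -m crank '[{"offset":[0,0.001,0],"delta_rot":[0,0,0]},{"offset":[0,0.001,0],"delta_rot":[0,0,0]},{"offset":[0,0,0],"delta_rot":[0,0,0]},{"offset":[0,0,0],"delta_rot":[0,0,0]}]'
python3 -m crank '[{"offset":[0,0.001,0],"delta_rot":[0,0,0]},{"offset":[0,0,0],"delta_rot":[0,0,0]},{"offset":[0,0,0],"delta_rot":[0,0,0]}]'
python3 - <<'E'
from h import *
s=arm.get_state();R=np.array(s["eef_rot"]);print("F tool",R.T@s["contact_force"],"M",R.T@s["ft_torque"])
go(.6059,.1055,.015,-.147)
E
```

```text
t: 12.87
tool_pos: [0.6046, 0.1047, 0.016]
eef_rot: [[0.144, 0.99, -0.003], [0.99, -0.144, 0.004], [0.003, -0.004, -1.0]]
contact_force: [-4.8, 5.4, 10.6]
finger_gap: 0.0278
grip_force: 30.0
t: 13.12
tool_pos: [0.6045, 0.1047, 0.016]
eef_rot: [[0.144, 0.99, -0.005], [0.99, -0.144, 0.004], [0.003, -0.005, -1.0]]
contact_force: [-6.3, 5.6, 11.3]
finger_gap: 0.0277
grip_force: 30.1
F tool [  4.63880586  -7.07244156 -11.2351504 ] M [1.05752411 0.7530469  0.12044298]
t 13.12 pos [0.6045 0.1047 0.016 ] yaw -0.1447 toolshift [0.0009 0.0012 0.0009] turn z 0.0023 tilt [ 0.0034 -0.0055 -1.    ] q [-0.33  0.97  0.16  1.73 -0.31  0.47 -0.11] F [-6.3  5.6 11.3]
```

Fence contact is made: the position is fixed and the force is rising. The tool has tilted about 0.3° from compliance, so I'll level it and bring the push up.

```bash
python3 -m crank '[{"offset":[0,0.001,0],"delta_rot":[-0.004,-0.002,0]},{"offset":[0,0.001,0],"delta_rot":[-0.004,-0.002,0]},{"offset":[0,0,0],"delta_rot":[0,0,0]},{"offset":[0,0,0],"delta_rot":[0,0,0]},{"offset":[0,0,0],"delta_rot":[0,0,0]},{"offset":[0,0,0],"delta_rot":[0,0,0]}]'
python3 - <<'E'
from h import *
s=arm.get_state();R=np.array(s["eef_rot"]);print("F tool",R.T@s["contact_force"],"M",R.T@s["ft_torque"])
go(.6059,.1055,.015,-.147)
E
```

```text
t: 13.62
tool_pos: [0.6046, 0.1046, 0.0159]
eef_rot: [[0.144, 0.99, -0.001], [0.99, -0.144, -0.001], [-0.001, -0.001, -1.0]]
contact_force: [-8.0, 5.2, 15.8]
finger_gap: 0.028
grip_force: 30.0
F tool [  3.98804592  -8.66419135 -15.79283236] M [2.00612382 0.8015495  0.10257391]
t 13.62 pos [0.6046 0.1046 0.0159] yaw -0.1446 toolshift [0.0011 0.0011 0.0009] turn z 0.0024 tilt [-0.001  -0.0012 -1.    ] q [-0.34  0.97  0.17  1.73 -0.31  0.47 -0.11] F [-8.   5.2 15.8]
```

```bash
python3 -m crank '[{"offset":[0,0.001,-0.0006],"delta_rot":[-0.002,0,0]},{"offset":[0,0.001,-0.0006],"delta_rot":[0,0,0]},{"offset":[0,0,0],"delta_rot":[0,0,0]},{"offset":[0,0,0],"delta_rot":[0,0,0]},{"offset":[0,0,0],"delta_rot":[0,0,0]},{"offset":[0,0,0],"delta_rot":[0,0,0]}]'
cat > st.py <<'E'
from h import *
s=arm.get_state();R=np.array(s["eef_rot"]);print("F tool",R.T@s["contact_force"],"M",R.T@s["ft_torque"])
go(.6059,.1055,.015,-.147)
E
python3 st.py
```

```text
t: 14.12
tool_pos: [0.6046, 0.1046, 0.016]
eef_rot: [[0.144, 0.99, -0.003], [0.99, -0.144, -0.001], [-0.002, -0.003, -1.0]]
contact_force: [-9.7, 5.8, 9.9]
finger_gap: 0.0277
grip_force: 30.0
F tool [  4.34089594 -10.48199884  -9.9200918 ] M [2.14029582 0.86911483 0.07616839]
t 14.12 pos [0.6046 0.1046 0.016 ] yaw -0.1444 toolshift [0.0011 0.0012 0.0009] turn z 0.0026 tilt [-0.0015 -0.0032 -1.    ] q [-0.34  0.97  0.17  1.73 -0.31  0.47 -0.11] F [-9.7  5.8  9.9]
```

```bash
python3 -m crank '[{"offset":[0,0.001,0],"delta_rot":[-0.002,0.001,0]},{"offset":[0,0.001,0],"delta_rot":[-0.001,0.001,0]},{"offset":[0,0,0],"delta_rot":[0,0,0]},{"offset":[0,0,0],"delta_rot":[0,0,0]},{"offset":[0,0,0],"delta_rot":[0,0,0]},{"offset":[0,0,0],"delta_rot":[0,0,0]},{"offset":[0,0,0],"delta_rot":[0,0,0]},{"offset":[0,0,0],"delta_rot":[0,0,0]}]'
python3 st.py
python3 - <<'E'
from h import *
d=get_image('wrist');f=d["frame"];cv2.imwrite("pics/w4.png",f[:,:,::-1])
E
```

```text
t: 14.78
tool_pos: [0.6046, 0.1046, 0.0159]
eef_rot: [[0.144, 0.99, -0.004], [0.99, -0.144, 0.001], [0.0, -0.004, -1.0]]
contact_force: [-14.0, 6.4, 14.1]
finger_gap: 0.0276
grip_force: 30.0
F tool [  4.35343468 -14.80105195 -14.00490462] M [2.78101405 0.83227725 0.12956159]
t 14.78 pos [0.6046 0.1046 0.0159] yaw -0.144 toolshift [0.001  0.0012 0.0009] turn z 0.003 tilt [ 3.0e-04 -4.1e-03 -1.0e+00] q [-0.34  0.97  0.17  1.73 -0.31  0.47 -0.11] F [-14.    6.4  14.1]
```

View pics/w4.png

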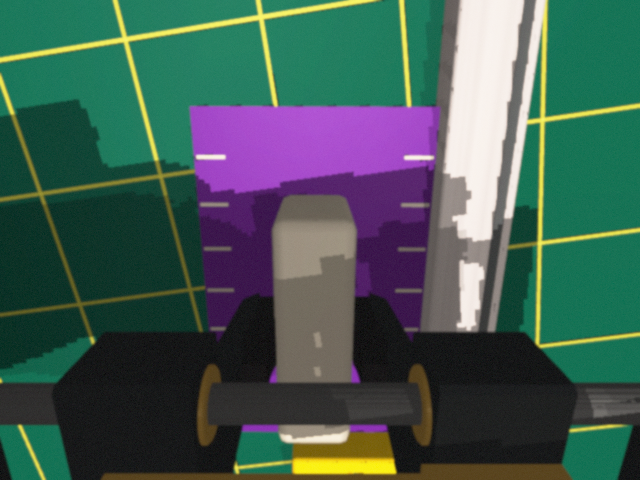

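The wrist view shows no gap: the plate edge lies along the fence face (x≈440→425), and its end meets the yellow stop at y≈432. The yaw moment is small, so the contact is along the edge and not on a corner. The push is slightly above target, so I'll trim it and check that it stays steady.

```bash
python3 -m crank '[{"offset":[0,-0.0007,-0.0003],"delta_rot":[0,0,0]},{"offset":[0,0,0],"delta_rot":[0,0,0]},{"offset":[0,0,0],"delta_rot":[0,0,0]},{"offset":[0,0,0],"delta_rot":[0,0,0]},{"offset":[0,0,0],"delta_rot":[0,0,0]},{"offset":[0,0,0],"delta_rot":[0,0,0]}]'
python3 st.py
python3 -m crank '[{"offset":[0,0,0],"delta_rot":[0,0,0]},{"offset":[0,0,0],"delta_rot":[0,0,0]},{"offset":[0,0,0],"delta_rot":[0,0,0]},{"offset":[0,0,0],"delta_rot":[0,0,0]},{"offset":[0,0,0],"delta_rot":[0,0,0]},{"offset":[0,0,0],"delta_rot":[0,0,0]},{"offset":[0,0,0],"delta_rot":[0,0,0]},{"offset":[0,0,0],"delta_rot":[0,0,0]},{"offset":[0,0,0],"delta_rot":[0,0,0]},{"offset":[0,0,0],"delta_rot":[0,0,0]},{"offset":[0,0,0],"delta_rot":[0,0,0]},{"offset":[0,0,0],"delta_rot":[0,0,0]}]'
python3 st.py
```

```text
t: 15.33
tool_pos: [0.6046, 0.1046, 0.0159]
eef_rot: [[0.144, 0.99, -0.003], [0.99, -0.144, 0.001], [0.0, -0.003, -1.0]]
contact_force: [-11.0, 6.5, 9.8]
finger_gap: 0.028
grip_force: 30.0
F tool [  4.90126892 -11.83585252  -9.80640963] M [2.48832624 0.84698579 0.16255205]
t 15.33 pos [0.6046 0.1046 0.0159] yaw -0.1441 toolshift [0.0011 0.0011 0.0009] turn z 0.0029 tilt [ 3.0e-04 -2.7e-03 -1.0e+00] q [-0.34  0.97  0.17  1.73 -0.31  0.47 -0.11] F [-11.    6.5   9.8]
t: 16.33
tool_pos: [0.6047, 0.1046, 0.016]
eef_rot: [[0.144, 0.99, -0.003], [0.99, -0.144, 0.001], [0.0, -0.003, -1.0]]
contact_force: [-11.2, 5.2, 9.9]
finger_gap: 0.028
grip_force: 30.0
F tool [  3.51979931 -11.86432341  -9.85374008] M [2.49688175 0.87931809 0.12742893]
t 16.33 pos [0.6047 0.1046 0.016 ] yaw -0.1441 toolshift [0.0011 0.0011 0.001 ] turn z 0.0029 tilt [ 3.0e-04 -2.7e-03 -1.0e+00] q [-0.34  0.97  0.17  1.73 -0.31  0.47 -0.11] F [-11.2   5.2   9.9]
```

```bash
python3 -m crank '[{"offset":[0,0.0004,0],"delta_rot":[0,0,0]},{"offset":[0,0,0],"delta_rot":[0,0,0]},{"offset":[0,0,0],"delta_rot":[0,0,0]},{"offset":[0,0,0],"delta_rot":[0,0,0]},{"offset":[0,0,0],"delta_rot":[0,0,0]},{"offset":[0,0,0],"delta_rot":[0,0,0]},{"offset":[0,0,0],"delta_rot":[0,0,0]},{"offset":[0,0,0],"delta_rot":[0,0,0]},{"offset":[0,0,0],"delta_rot":[0,0,0]},{"offset":[0,0,0],"delta_rot":[0,0,0]}]'
python3 st.py
```

```text
t: 17.17
tool_pos: [0.6046, 0.1046, 0.0159]
eef_rot: [[0.144, 0.99, -0.003], [0.99, -0.144, 0.001], [0.0, -0.004, -1.0]]
contact_force: [-12.2, 5.6, 12.7]
finger_gap: 0.0278
grip_force: 30.0
F tool [  3.79297693 -12.93312714 -12.67185013] M [2.69063142 0.80621407 0.12473525]
t 17.17 pos [0.6046 0.1046 0.0159] yaw -0.144 toolshift [0.0011 0.0012 0.0009] turn z 0.003 tilt [ 2.0e-04 -3.6e-03 -1.0e+00] q [-0.34  0.97  0.17  1.73 -0.31  0.47 -0.11] F [-12.2   5.6  12.7]
```

```bash
python3 -m crank '[{"offset":[0,0,-0.0002],"delta_rot":[0,0,0]},{"offset":[0,0,0],"delta_rot":[0,0,0]},{"offset":[0,0,0],"delta_rot":[0,0,0]},{"offset":[0,0,0],"delta_rot":[0,0,0]},{"offset":[0,0,0],"delta_rot":[0,0,0]},{"offset":[0,0,0],"delta_rot":[0,0,0]},{"offset":[0,0,0],"delta_rot":[0,0,0]},{"offset":[0,0,0],"delta_rot":[0,0,0]}]'
python3 st.py; python3 -c "
from cell import workorder
print(workorder.sign_off())"
```

```text
t: 17.83
tool_pos: [0.6047, 0.1046, 0.016]
eef_rot: [[0.144, 0.99, -0.003], [0.99, -0.144, 0.001], [0.0, -0.003, -1.0]]
contact_force: [-11.6, 6.3, 10.3]
finger_gap: 0.0278
grip_force: 30.0
F tool [  4.61298811 -12.44090395 -10.24292152] M [2.56018261 0.9186888  0.13968924]
t 17.83 pos [0.6047 0.1046 0.016 ] yaw -0.1441 toolshift [0.0011 0.0011 0.001 ] turn z 0.0029 tilt [ 2.0e-04 -3.5e-03 -1.0e+00] q [-0.34  0.97  0.17  1.73 -0.31  0.47 -0.11] F [-11.6   6.3  10.3]
the job is handed in; nothing more can be done
None
```

The job is handed in at 17.8 s: the ruler lies flat on the mat, flush along the fence and butted against the yellow stop, held with about 12 N towards the fence and 10 N down at the wrist.

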